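Show a ring and its price plate at the jewellery stall

ROBOT

A 7-joint arm with a two-finger parallel gripper is mounted at the origin on the work surface. World frame = base frame: x ahead of the robot, y to its left, z up, the work surface at z = 0. Lengths are in m, angles in rad, forces in N, time in s.
With the tool pointing down it reaches from about 0.4 to 0.85 m from the base axis. Payload 10.4 kg.
Tool frame: the origin (TCP) lies midway between the tips of the shut fingers; the grasp point (between the pads) lies 19 mm behind it (manip.hold_point_z is the distance from the TCP to the grasp point, in m); z points along the fingers, y is the line along which they close (so a half turn about z gives the same grasp; the last joint's range is limited). The gripper opens to 85 mm and grips with 20 to 120 N. Pads are 22 mm wide; open, the fingers measure 114 mm over their backs; the gripper's body (76 mm by 85 mm) begins 54 mm behind the grasp point. The pads swing forward as they close: fully open they stand 13 mm farther back than shut.
Start: joints at [-1.344, 0.332, -0.065, 1.46, 0.022, 1.35, -0.088], TCP at [0.154, 0.606, 0.231] pointing down, gripper open.
Joint ranges: [-2.6, 2.6], [-0.5, 2.12], [-1.47, 1.34], [0.16, 2.42], [-1.27, 4.41], [0.06, 2.06], [-2.6, 2.6]. Speed limits (rad/s): [2.22, 2.22, 2.79, 2.79, 3.14, 3.14, 3.14].

INTERFACE

Orientations are given as a unit quaternion [x, y, z, w].
In Python, from workcell import manip, eyes, job gives the robot as it stands.
- The arm moves only by the shell command python3 -m crank 'ROWS' [FORCE]. ROWS is JSON, a list that holds one entry, the list of rows, each a list of 7 numbers: the finger opening in cm, from 0 to 8.54, then the shift along the world's x, y, z in cm, then the turn, a rotation vector about the world's x, y, z in degrees. In form: [[[hand, x, y, z, ax, ay, az], ...]]. A call has 1 to 20 rows; each row shifts and turns the commanded pose from where the row before left it; what a row does not reach is not made up. A row lasts 1/8 s, in which the tool goes at most 62.5 mm and 10.7 degrees, less where a joint would pass 70% of its speed; a pose out of reach is approached as far as the arm can. A call with a gripper value outside its range is refused whole. The fingers move at their own pace and stop on an object; FORCE is the grip in N (left out, the last holds). Time passes only in rows, so rows that do not move let the fingers close. It gives the time, the measured TCP pose, the force, the opening and the grip force at its end, in the units of the state.
- manip.get_obs(): the state, without advancing time (a new reading comes with each control period).
- eyes.camera(name): name is "scene" or "top" or "wrist"; returns (picture, depth): 384x512x3 uint8, red, green, blue; 384x512 float32, m along the optical axis (not along the pixel's ray), 0 where there is no reading.
- eyes.camera_params(name): a dict with "fx", "fy", "cx", "cy" (pixels), "world_from_camera" (4x4, takes a point from camera to world coordinates); the wrist camera has in their place "hand_eye" (4x4, takes a point from camera to tool coordinates, whose origin is the TCP and whose axes are the flange's). Camera axes: x right, y down, z forward; pixel columns grow to the right and rows downward; lengths in m; the calibration is good to about 2 mm. The wrist camera is an equidistant fisheye: a pixel r from the principal point sees the ray r / f radians off the axis. A picture is of the moment at which its call begins: read the wrist's pose just before it. camera_params takes no time and is no camera call.
- job.hand_in(): hands the job in; it is judged then, once.
The state is a dict: "clock": time; "joint_pos": joint angles; "joint_velocities": joint speeds; "tau": joint torques, N m; "position": TCP position; "ee_rot": TCP orientation; "ft_force": force on the tool from outside, world axes, zero at the start; "torque": the same for the moment, N m; "grip_width": opening from 0.0 (shut) to 1.0 (fully open); "grasp_force": force on a finger pad.
Only numpy, scipy, OpenCV 4.12 (cv2) and the standard library are available. Lean on these libraries where they do the work, as an engineer would, in place of code of your own. Each camera call takes 0.05 s, during which the arm holds its last target. There are 200 camera calls.

TASK

A customer leaning over the table asks about a ring: stand the brass ring post fully down in the hole of the black viewing block and let go. Then find the price plate by its frosted end with the notched corner, lift it from its stand by the clear end, and finish while still holding it up just above the ring, clear of it, label side up, leaned back about half-way from upright (whichever way it points) so that the label can be read from above. Leave everything else where it is.

Things in the scene. Friction and masses are not known exactly. Their poses are not given: they have to be found in the camera images.
- post_center (a point): Ring post: loose upright brass cylinder, 20 mm across, 70 mm tall, tapered foot, about 90 g, standing on the table in its near right part. Point: on its axis, 35 mm above the foot; z up along the post. A silver ring with a blue stone is fixed on top, reaching 93 mm above the foot, no wider than 21 mm.
- bore_mouth (a point): Viewing block: fixed black square block with a purple foot, 110 x 110 x 40 mm, right of the table's middle. Point: centre of the mouth of the hole in its top, 40 mm above the table; z up. The hole is round, upright, 22 mm wide, 25 mm deep, 2 mm chamfer. With the post fully down, its foot is 25 mm below this point and the ring's top 68 mm above it.
- plate_center (a point): Price plate: clear acrylic, 90 x 50 x 8 mm, 45 g, on its long edge in the slot of stand_a (lower 10 mm inside). Point: its centre. x: along the length to the CLEAR end; the last 25 mm at -x are frosted white, with a 12 x 12 mm notch in the upper (+z) corner. y: normal, out of the label face. z: up in the stand. Seen from the label side, notch on top, the frosted end is on the right.
- label (a point): The label of the price plate: a crimson patch 21 x 28 mm with a gold band, on the frosted end of the +y face only. Point: its centre, 32 mm towards the frosted end and 6 mm below the plate's centre, on the face. Axes as the plate's.
- blank_center (a point): Blank plate: the same size of plate, all clear, with no notch, no frosting and no label, standing in the other stand; leave it alone. This point is its centre; x along its length, z up.
- stand_a: One of two equal fixed stands on the left part of the table, 108 x 58 mm and 40 mm tall, purple with a black top; origin at the centre of its underside, x along its slot (92 x 10 mm, 10 mm deep). This one carries the price plate.
- stand_b: The other stand, alike; it carries the blank plate.
- box_a: Bystander: loose purple jewellery box 85 x 85 x 40 mm, far side; origin under its centre.
- box_b: Bystander: loose purple jewellery box 85 x 85 x 40 mm, far right; origin under its centre.
- cup: Bystander: loose white cup, 76 mm wide, 90 mm tall, on the right; origin under its centre.
- tumbler: Bystander: loose glass tumbler, 64 mm wide, 85 mm tall, close to the robot; origin under its centre.
- loupe: Bystander: small loose black and silver folding loupe, 66 x 32 x 18 mm, on the near left; origin under the black lens ring.

How it is judged:
On the way, in this order (a step that is already met when the one before it is completed fails the run):
1. the ring post stands fully down in the hole of the viewing block, upright and let go (horizontal distance between post_center and bore_mouth below 0.005 m and z of post_center in the frame of bore_mouth below 0.014 m and angle between post_center's own z axis and vertical below 0.15 rad and contact force between the fingers and ring_post below 0.1 N), for 0.3 s.
2. the price plate has been lifted clear of its stand in the gripper (height (world z) of plate_center above 0.09 m and contact force between the fingers and price_plate above 0.5 N and contact force between price_plate and stand_a below 0.1 N), for 0.2 s.
At the end, for the whole second after the job is handed in: Price plate at rest in the fingers, gripped on its clear half, label face within 60 deg of straight up (any heading), centre within 100 mm of the hole sideways and 135-350 mm above the table, touching neither post nor block; post let go, fully down in the hole (4 mm), within 5 mm and 8 deg (all of step 1 and contact force between the fingers and price_plate above 0.5 N and angle between plate_center's own y axis and vertical below 1.05 rad and x of the grasp point in the frame of plate_center above 0 m and horizontal distance between plate_center and bore_mouth below 0.1 m and height (world z) of plate_center between 0.135 and 0.35 m and contact force between price_plate and ring_post below 0.1 N and contact force between price_plate and block below 0.1 N and linear speed of price_plate below 0.03 m/s); the arm keeps its last pose, push and grip.
It fails at once if the blank plate is moved (distance of blank_center from where it was at the start of the episode above 0.02 m).
It fails at once if a bystander is moved (distance of any of box_a, box_b, cup, tumbler, loupe from where it was at the start of the episode above 0.03 m).
It also fails if it takes over 54 s, if anything falls off the work surface, if the arm or the gripper's body presses on something with over 40 N, if the wrist force passes 120 N, or if a joint passes its speed limit or range.

## Working session

There is one attempt and no reset: what is moved stays moved. The work goes in short steps, Python scripts to look and compute and a shell command to move; the robot and the scene stay as the last step left them, time stands still between calls to the robot, and variables do not carry over. Pictures are saved under pics/ and viewed, at most 10 in all, crops included, and the job is handed in when it is done.

```bash
ls; mkdir -p pics; cat > h.py <<'E'
import numpy as np, cv2
from workcell import manip, eyes, job
from scipy.spatial.transform import Rotation as R
def cam(n):
    o=manip.get_obs(); im,d=eyes.camera(n); p=eyes.camera_params(n); return o,im,d,p
def cloud(d,p):
    v,u=np.indices(d.shape); X=np.stack([(u-p['cx'])/p['fx']*d,(v-p['cy'])/p['fy']*d,d],-1)
    T=np.array(p['world_from_camera']); return X@T[:3,:3].T+T[:3,3]
E
python3 - <<'E'
from h import *
for n in ['scene','top']:
    o,im,d,p=cam(n); np.savez(f'pics/{n}.npz',im=im,d=d); print(n,{k:np.round(v,3).tolist() for k,v in p.items()})
    cv2.imwrite(f'pics/{n}0.png',cv2.resize(im[:,:,::-1],(800,600),interpolation=cv2.INTER_CUBIC))
o=manip.get_obs(); print(o)
E
```

```text
pics
scene {'fx': 436.066, 'fy': 436.066, 'cx': 251.803, 'cy': 188.895, 'world_from_camera': [[-0.504, 0.589, -0.632, 1.476], [0.864, 0.345, -0.367, 0.502], [0.002, -0.731, -0.683, 1.027], [0.0, 0.0, 0.0, 1.0]]}
top {'fx': 392.168, 'fy': 392.168, 'cx': 260.567, 'cy': 187.38, 'world_from_camera': [[0.006, -0.992, 0.129, 0.456], [-1.0, -0.01, -0.027, -0.006], [0.029, -0.129, -0.991, 1.026], [0.0, 0.0, 0.0, 1.0]]}
{'clock': 0.1, 'joint_pos': array([-1.34359871,  0.33279853, -0.06472334,  1.46084259,  0.0216148 ,
        1.34992971, -0.08848327]), 'joint_velocities': array([-0.00011899, -0.00116255, -0.00053165, -0.00118625,  0.00155376,
        0.00143073,  0.00158776]), 'tau': array([ 2.12259823e-03, -6.26745629e+01,  4.93028015e-02, -3.92422163e+01,
        1.63284643e-02,  7.09727567e-03, -5.52583822e-05]), 'position': array([0.15441568, 0.60527373, 0.23060894]), 'ee_rot': array([ 1.24544064e-01,  9.92213871e-01, -6.39255110e-04, -4.71183718e-05]), 'ft_force': array([0.30580493, 0.5307926 , 0.4188405 ]), 'torque': array([ 0.01456075, -0.03125913,  0.02729087]), 'grasp_force': 0.0, 'grip_width': 1.001051505098028}
```

View pics/scene0.png

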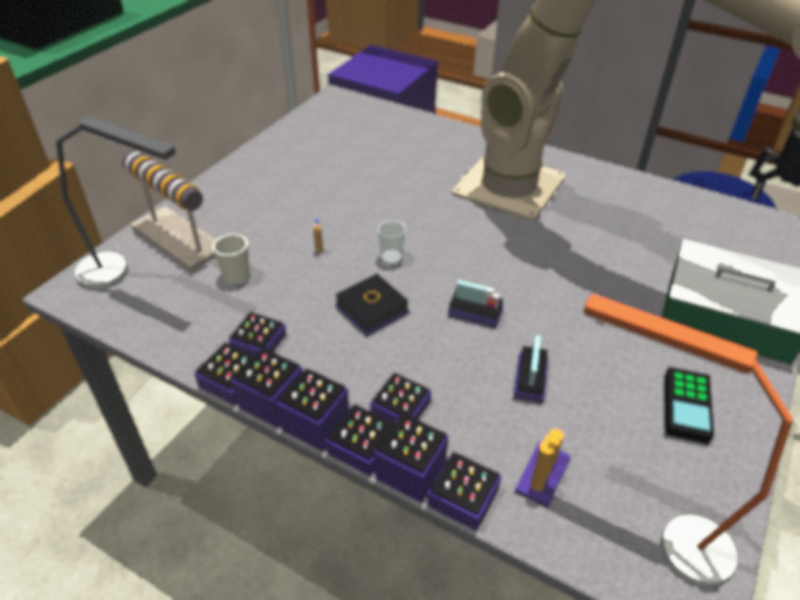

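View pics/top0.png

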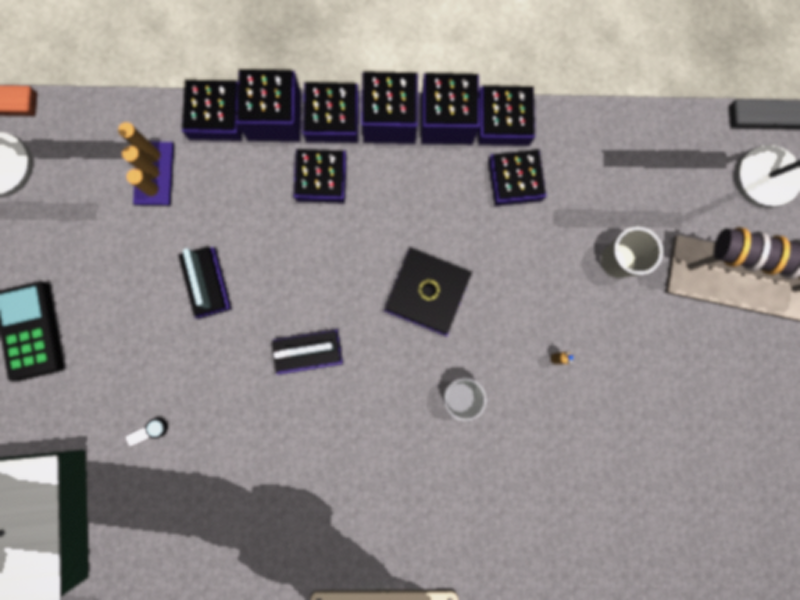

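The scene view shows the price plate in the near stand: crimson label at (492,299), notch top-right, facing +x, with its frosted end at +y. In the top view the post is at (560,357), the hole at (429,290), the price stand at (307,351) and the blank stand at (205,282).

```bash
python3 - <<'E'
from h import *
def load(n):
    z=np.load(f'pics/{n}.npz'); p=eyes.camera_params(n); return z['im'].astype(int),z['d'],p,cloud(z['d'],p)
def ray(p,u,v,z):
    T=np.array(p['world_from_camera']); r=T[:3,:3]@[(u-p['cx'])/p['fx'],(v-p['cy'])/p['fy'],1]; return T[:3,3]+r*(z-T[2,3])/r[2]
s=.64
im,d,p,W=load('top')
def box(u0,u1,v0,v1): m=np.zeros(d.shape,bool); m[int(v0*s):int(v1*s),int(u0*s):int(u1*s)]=1; return m
for nm,b,zr in [('block',(375,480,240,340),(.033,.05)),('standA',(262,352,322,382),(.033,.045)),('standB',(170,240,235,325),(.033,.045)),('plateA',(262,352,322,382),(.05,.1)),('plateB',(170,240,235,325),(.05,.1)),('post',(535,590,335,380),(.03,.12)),('tumbler',(440,495,365,425),(.03,.12)),('cup',(600,670,220,280),(.07,.12)),('loupe',(120,175,410,455),(.006,.04))]:
    m=box(*b)&(W[...,2]>zr[0])&(W[...,2]<zr[1]); P=W[m]
    if len(P)<4: print(nm,len(P)); continue
    r=cv2.minAreaRect((P[:,:2]*1000).astype(np.float32)); print(nm,len(P),'z',np.percentile(P[:,2],[5,50,95]).round(4),'rect',np.round(r[0],1),np.round(r[1],1),round(r[2],1))
print('table z',np.median(W[box(300,400,400,440)][:,2]))
g=(im[...,0]>im[...,2]+35)&box(405,455,265,315); v,u=np.nonzero(g); (cu,cv_),sz,a=cv2.fitEllipse(np.stack([u,v],1).astype(np.float32)); print('bore',ray(p,cu,cv_,.04).round(4), sz)
im,d,p,W=load('scene')
m=box(300,335,210,265)&(W[...,2]>.02)&(W[...,2]<.12); P=W[m]; print('post scene',len(P),P.mean(0).round(4),P.min(0).round(3),P.max(0).round(3))
g=(im[...,0]>im[...,2]+35)&box(355,390,285,310); v,u=np.nonzero(g); (cu,cv_),sz,a=cv2.fitEllipse(np.stack([u,v],1).astype(np.float32)); print('bore',ray(p,cu,cv_,.04).round(4),sz)
r=(im[...,0]>im[...,1]+50)&box(480,510,280,312); print('label',r.sum(),np.median(W[r],0).round(4))
for nm,b in [('plA',(445,510,275,330)),('plB',(510,555,330,405))]:
    m=box(*b)&(W[...,2]>.05)&(W[...,2]<.1); P=W[m]; q=cv2.minAreaRect((P[:,:2]*1000).astype(np.float32)); print(nm,len(P),np.round(q[0],1),np.round(q[1],1),round(q[2],1),P[:,2].max().round(3))
a=cv2.imread('pics/scene0.png')[260:345,430:570]; b=cv2.imread('pics/top0.png')[310:395,250:390]
cv2.imwrite('pics/crop1.png',cv2.resize(np.vstack([a,b]),None,fx=3.5,fy=3.5,interpolation=cv2.INTER_CUBIC))
E
```

```text
block 1814 z [0.0379 0.0408 0.0437] rect [590.6 -67.7] [110.1 110.6] 68.5
standA 676 z [0.0376 0.0406 0.0434] rect [489.5 129.3] [ 50.2 104.2] 9.4
standB 594 z [0.0369 0.0402 0.0434] rect [602.  300.5] [104.9  51.5] 16.4
plateA 153 z [0.0588 0.0801 0.0835] rect [489.4 129.2] [ 8.1 90.4] 9.4
plateB 247 z [0.0535 0.0784 0.0826] rect [601.8 300.4] [90.   9.5] 17.4
post 83 z [0.0345 0.0694 0.0911] rect [ 482.1 -281. ] [18.1 18. ] 9.6
tumbler 262 z [0.0382 0.0768 0.0877] rect [ 417.2 -120.4] [61.7 60.4] 45.4
cup 343 z [0.0726 0.0877 0.0926] rect [ 648.5 -394.3] [72.9 75.7] 0.5
loupe 242 z [0.0083 0.0158 0.0213] rect [357.7 382.7] [40.4 64.5] 44.8
table z 0.0008373200829796534
bore [ 0.5907 -0.0682  0.04  ] (11.843055725097656, 12.048863410949707)
post scene 83 [ 0.4839 -0.2798  0.0538] [ 0.466 -0.291  0.02 ] [ 0.494 -0.27   0.095]
bore [ 0.5876 -0.0677  0.04  ] (6.601054668426514, 9.611615180969238)
label 12 [0.4853 0.1614 0.0454]
plA 229 [486.9 128. ] [16.3 89.1] 9.4 0.085
plB 97 [599.8 299.5] [94.7  8.1] 17.2 0.085
```

```bash
python3 - <<'E'
from h import *
z=np.load('pics/scene.npz'); im=z['im'].astype(int); d=z['d']; p=eyes.camera_params('scene'); W=cloud(d,p)
m=(im[...,0]>im[...,2]+60)&(W[...,2]>.1)&(d>0); m[:, :370]=0
P=W[m]; print(len(P),np.percentile(P,[1,25,50,75,99],axis=0).round(2))
# all tall stuff near workspace
h=(W[...,2]>.11)&(d>0)&(W[...,0]>.2)&(W[...,0]<.85)&(abs(W[...,1])<.65); print(h.sum()); 
c=np.unique((W[h]//.1).astype(int),axis=0,return_counts=True); print([(a.tolist(),int(b)) for a,b in zip(*c) if b>3])
T=np.linalg.inv(p['world_from_camera']); q=T@[.154,.606,.231,1]; print(q[0]/q[2]*p['fx']+p['cx'],q[1]/q[2]*p['fy']+p['cy'])
E
```

```text
1986 [[0.73 0.39 0.13]
 [0.75 0.47 0.37]
 [0.76 0.54 0.38]
 [0.76 0.61 0.38]
 [0.8  0.69 0.38]]
3698
[([2, 5, 1], 64), ([2, 6, 1], 60), ([5, -7, 1], 15), ([6, -7, 1], 146), ([6, -7, 2], 9), ([6, -6, 1], 361), ([6, -6, 2], 9), ([6, -5, 1], 164), ([7, -7, 3], 71), ([7, -6, 3], 294), ([7, -5, 3], 315), ([7, -4, 3], 74), ([7, 3, 3], 78), ([7, 4, 3], 794), ([7, 5, 3], 897), ([7, 6, 3], 254), ([8, 3, 1], 52), ([8, 4, 1], 39)]
497.04687307803493 136.4743484011434
```

View pics/crop1.png

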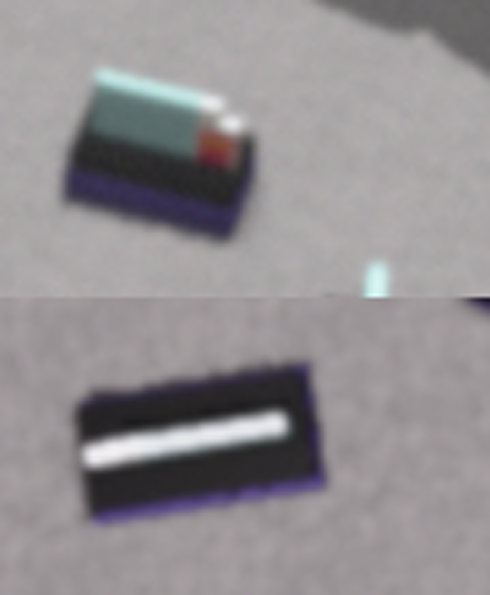

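The crop confirms it: the frosted end with the notch and crimson label is at +y, facing +x, and the clear end is at -y. Lamps hang at x of about 0.75 and z of 0.37, so I'll keep the path at x < 0.6.

```bash
python3 -m crank '[[[8.5,4.1,-3.7,0.8,0,0,-3.68],[8.5,4.1,-3.7,0.8,0,0,-3.68],[8.5,4.1,-3.7,0.8,0,0,-3.68],[8.5,4.1,-3.7,0.8,0,0,-3.68],[8.5,4.1,-3.7,0.8,0,0,-3.68],[8.5,2,-5.4,0,0,0,-3.68],[8.5,2,-5.4,0,0,0,-3.68],[8.5,2,-5.4,0,0,0,-3.68],[8.5,2,-5.4,0,0,0,-3.68],[8.5,2,-5.4,0,0,0,-3.68],[8.5,0.3,-5.4,0,0,0,-3.68],[8.5,0.3,-5.4,0,0,0,-3.68],[8.5,0.3,-5.4,0,0,0,-3.68],[8.5,0.3,-5.4,0,0,0,-3.68],[8.5,0.3,-5.4,0,0,0,-3.68],[8.5,0.3,-5.4,0,0,0,-3.68],[8.5,0.3,-5.4,0,0,0,-3.68],[8.5,0.3,-5.4,0,0,0,-3.68],[8.5,0,0,0,0,0,0],[8.5,0,0,0,0,0,0]]]' 40
python3 - <<'E'
from h import *
o,im,d,p=cam('wrist'); np.savez('pics/w1.npz',im=im,d=d)
print({k:np.round(v,4).tolist() for k,v in p.items()}); print(R.from_quat(o['ee_rot']).as_matrix().round(3).tolist(),o['joint_pos'].round(2))
cv2.imwrite('pics/w1.png',im[:,:,::-1])
E
```

```text
clock: 2.6
position: [0.4834, -0.2808, 0.2709]
ee_rot: [0.646, 0.763, -0.0, -0.0]
ft_force: [0.1, 1.0, 0.1]
grip_width: 0.996
grasp_force: 0.0
{'fx': 297.3186, 'fy': 297.3186, 'cx': 254.5613, 'cy': 186.6652, 'hand_eye': [[-0.0, -0.946, -0.3242, 0.082], [1.0, -0.0001, 0.0002, 0.0009], [-0.0002, -0.3242, 0.946, -0.1427], [0.0, 0.0, 0.0, 1.0]]}
[[-0.165, 0.986, -0.001], [0.986, 0.165, 0.0], [0.001, -0.001, -1.0]] [-0.29  0.21  0.86  1.62 -0.16  1.39  0.75]
```

View pics/w1.png

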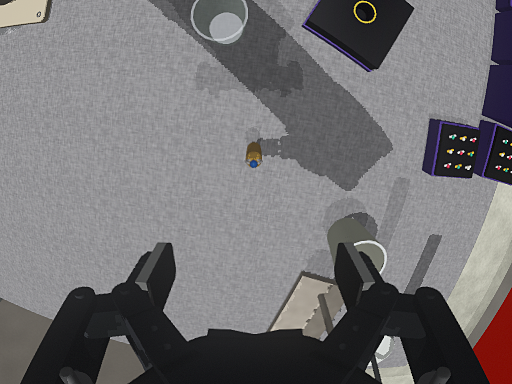

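The wrist view shows the post at (254,155) between the open fingers, the hole at (365,12) and the tumbler at (220,18).

```bash
cat >> h.py <<'E'
def wrays(p,u,v):
    x=(u-p['cx'])/p['fx']; y=(v-p['cy'])/p['fy']; th=np.hypot(x,y)+1e-12; s=np.tan(th)/th
    return np.stack([x*s,y*s,np.ones_like(x)],-1)
def wtool(o,p):
    T=np.eye(4); T[:3,:3]=R.from_quat(o['ee_rot']).as_matrix(); T[:3,3]=o['position']; return T@np.array(p['hand_eye'])
def wcloud(o,d,p):
    v,u=np.indices(d.shape).astype(float); X=wrays(p,u,v)*d[...,None]; T=wtool(o,p); return X@T[:3,:3].T+T[:3,3]
def wplane(o,p,u,v,z):
    T=wtool(o,p); r=T[:3,:3]@wrays(p,np.float64(u),np.float64(v)); return T[:3,3]+r*(z-T[2,3])/r[2]
E
python3 - <<'E'
from h import *
o=manip.get_obs(); p=eyes.camera_params('wrist'); z=np.load('pics/w1.npz'); im=z['im'].astype(int); d=z['d']; W=wcloud(o,d,p)
b=np.zeros(d.shape,bool); b[125:185,225:285]=1
for lo,hi in [(.01,.03),(.03,.06),(.06,.072),(.072,.1)]:
    m=b&(W[...,2]>lo)&(W[...,2]<hi); P=W[m]; print(lo,len(P),P.mean(0).round(4) if len(P) else '', P.min(0).round(4) if len(P) else '',P.max(0).round(4) if len(P) else '')
b[:]=0; b[0:40,340:390]=1; g=b&(im[...,0]>im[...,2]+60); v,u=np.nonzero(g); e=cv2.fitEllipse(np.stack([u,v],1).astype(np.float32)); print('bore',wplane(o,p,*e[0],.04).round(4),e)
print('tablez',np.median(W[150:200,100:200,2]))
E
```

```text
0.01 38 [ 0.4819 -0.2738  0.0207] [ 0.4735 -0.2819  0.0111] [ 0.4915 -0.2715  0.0299]
0.03 68 [ 0.4823 -0.2737  0.0454] [ 0.4736 -0.2801  0.03  ] [ 0.493  -0.2715  0.0599]
0.06 146 [ 0.4826 -0.2781  0.0689] [ 0.4734 -0.2911  0.0601] [ 0.4923 -0.2718  0.072 ]
0.072 91 [ 0.4834 -0.2811  0.0861] [ 0.4737 -0.2875  0.0721] [ 0.4934 -0.277   0.0932]
bore [ 0.5921 -0.0674  0.04  ] ((364.5477600097656, 11.511137962341309), (19.09749412536621, 22.652402877807617), 133.61163330078125)
tablez 0.0002270188941848328
```

```bash
python3 -m crank '[[[8.5,0,-0.05,-4,0,0,0],[8.5,0,0,-4,0,0,0],[8.5,0,0,-4,0,0,0],[8.5,0,0,-4,0,0,0],[8.5,0,0,-4,0,0,0],[8.5,0,0,-2.5,0,0,0],[8.5,0,0,-1.5,0,0,0],[8.5,0,0,0,0,0,0],[1,0,0,0,0,0,0],[1,0,0,0,0,0,0],[1,0,0,0,0,0,0],[1,0,0,0,0,0,0],[1,0,0,0,0,0,0],[1,0,0,0,0,0,0],[1,0,0,0,0,0,0],[1,0,0,0,0,0,0]]]' 40
```

```text
clock: 4.65
position: [0.4838, -0.282, 0.0318]
ee_rot: [0.646, 0.763, 0.0, 0.0]
ft_force: [0.0, 0.6, 5.8]
grip_width: 0.222
grasp_force: 39.2
```

```bash
python3 -m crank '[[[1,0,0,2.5,0,0,0],[1,0,0,4,0,0,0],[1,0,0,3.5,0,0,0],[1,2.1,4.3,0,0,0,0],[1,2.1,4.3,0,0,0,0],[1,2.2,4.3,0,0,0,0],[1,2.2,4.3,0,0,0,0],[1,2.1,4.2,0,0,0,0],[1,0,0,-1.5,0,0,0],[1,0,0,-1.5,0,0,0],[1,0,0,0,0,0,0],[1,0,0,0,0,0,0]]]' 40
python3 - <<'E'
from h import *
o,im,d,p=cam('wrist'); np.savez('pics/w2.npz',im=im,d=d,pos=o['position'],q=o['ee_rot'])
print(o['position'])
cv2.imwrite('pics/w2.png',cv2.resize(im[100:330,140:400,::-1],None,fx=2.5,fy=2.5))
E
```

```text
clock: 6.15
position: [0.5903, -0.0691, 0.1016]
ee_rot: [0.647, 0.762, 0.0, 0.0]
ft_force: [0.5, -0.6, -0.6]
grip_width: 0.221
grasp_force: 39.2
[ 0.59027986 -0.0690649   0.10160756]
```

View pics/w2.png

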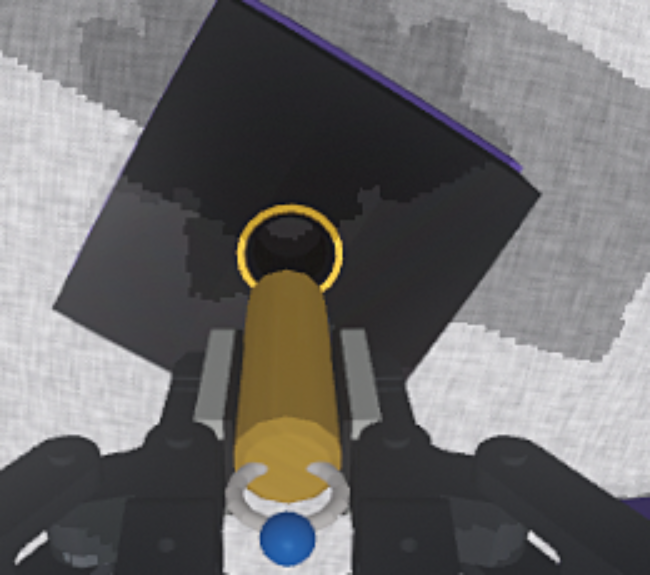

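The gold hole ring is centred at crop (290,252) and the post foot at (288,272), so they are well aligned. I'll check the numbers next.

```bash
python3 - <<'E'
from h import *
p=eyes.camera_params('wrist'); z=np.load('pics/w2.npz'); im=z['im'].astype(int); d=z['d']; o=dict(position=z['pos'],ee_rot=z['q']); W=wcloud(o,d,p)
Rm=R.from_quat(o['ee_rot']).as_matrix()
g=(im[...,0]>im[...,2]+90)&(W[...,2]<.055); g[:175]=0;g[225:]=0; v,u=np.nonzero(g); 
P=np.array([wplane(o,p,a,b,.04) for a,b in zip(u,v)]); A=np.c_[2*P[:,:2],np.ones(len(P))]; s=np.linalg.lstsq(A,(P[:,:2]**2).sum(1),rcond=None)[0]
print('bore',s[:2].round(4),'r',np.sqrt(s[2]+s[:2]@s[:2]).round(4)); print('bore in tool', ((np.r_[s[:2],.04]-o['position'])@Rm).round(4))
m=(im[...,0]>im[...,2]+40)&(W[...,2]>.06)&(W[...,2]<.145)&(d>0)&(d<.3); Q=(W[m]-o['position'])@Rm
for lo,hi in [(.062,.08),(.08,.1),(.1,.12),(.12,.143)]:
    k=(W[m][:,2]>lo)&(W[m][:,2]<hi); q=Q[k]; 
    if k.sum()>10:
        A=np.c_[2*q[:,:2],np.ones(len(q))]; s=np.linalg.lstsq(A,(q[:,:2]**2).sum(1),rcond=None)[0]; r=np.sqrt(s[2]+s[:2]@s[:2]); print(lo,k.sum(),'axis xy tool',s[:2].round(4),'r',r.round(4),'xmax',np.percentile(q[:,0],97).round(4),'y',np.percentile(q[:,1],[2,98]).round(4))
E
```

```text
bore [ 0.5918 -0.0685] r 0.0147
bore in tool [0.0003 0.0016 0.0616]
0.062 131 axis xy tool [-0.0003  0.0006] r 0.0097 xmax 0.0097 y [-0.0084  0.0095]
0.08 477 axis xy tool [-0.2012  0.06  ] r 0.217 xmax 0.0096 y [-0.0084  0.0101]
0.1 625 axis xy tool [-0.0006  0.0007] r 0.0099 xmax 0.0096 y [-0.008   0.0097]
0.12 1825 axis xy tool [0.0019 0.0008] r 0.0072 xmax 0.0096 y [-0.0078  0.0097]
```

```bash
python3 -m crank '[[[1,0.09,0.07,-1,0,0,0],[1,0,0,-1,0,0,0],[1,0,0,-0.7,0,0,0],[1,0,0,-0.5,0,0,0],[1,0,0,-0.5,0,0,0],[1,0,0,-0.5,0,0,0],[1,0,0,-0.5,0,0,0],[1,0,0,0,0,0,0]]]' 40
```

```text
clock: 7.2
position: [0.5912, -0.0671, 0.0539]
ee_rot: [0.646, 0.763, -0.0, -0.0]
ft_force: [0.2, 0.1, -0.7]
grip_width: 0.22
grasp_force: 39.2
```

```bash
python3 -m crank '[[[1,0,0,-0.3,0,0,0],[1,0,0,-0.3,0,0,0],[1,0,0,-0.1,0,0,0],[1,0,0,0,0,0,0]]]' 40
```

```text
clock: 7.7
position: [0.5914, -0.0672, 0.0473]
ee_rot: [0.646, 0.763, 0.0, -0.0]
ft_force: [0.4, -0.2, -0.8]
grip_width: 0.221
grasp_force: 39.2
```

```bash
python3 -m crank '[[[2.6,0,0,-0.05,0,0,0],[3,0,0,0,0,0,0],[4,0,0,0,0,0,0],[6,0,0,0,0,0,0],[8,0,0,0,0,0,0],[8,0,0,0,0,0,0],[8,0,0,1,0,0,0],[8,0,0,3,0,0,0],[8,0,0,4,0,0,0],[8,0,0,4,0,0,0],[8,0,0,3,0,0,0],[8,0,0,0,0,0,0]]]' 40
python3 - <<'E'
from h import *
o,im,d,p=cam('wrist'); W=wcloud(o,d,p); Rm=R.from_quat(o['ee_rot']).as_matrix()
b=(abs(W[...,0]-.592)<.03)&(abs(W[...,1]+.068)<.03)&(W[...,2]>.05); P=W[b]; print(len(P),np.percentile(P[:,2],[50,99,100]).round(4))
k=P[P[:,2]<.083]; print(k.min(0).round(4),k.max(0).round(4)); t=P[(P[:,2]>.078)]; print(t.min(0).round(4),t.max(0).round(4))
cv2.imwrite('pics/w3.png',im[:,:,::-1])
E
```

```text
clock: 9.2
position: [0.5926, -0.0676, 0.1999]
ee_rot: [0.647, 0.763, 0.002, 0.002]
ft_force: [0.1, -0.3, -0.1]
grip_width: 0.933
grasp_force: 0.0
12114 [0.2879 0.3015 0.3027]
[ 0.5823 -0.0742  0.0506] [ 0.602  -0.0575  0.083 ]
[ 0.562  -0.0764  0.0785] [ 0.622  -0.0446  0.3027]
```

View pics/w3.png

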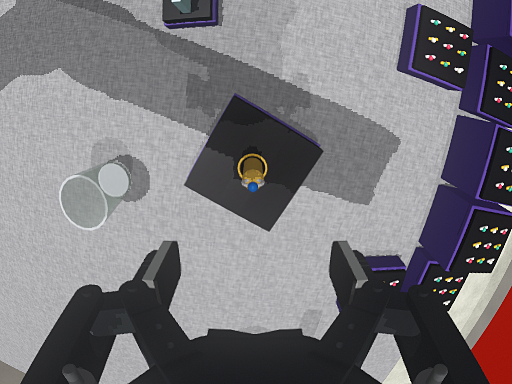

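The post stands in the ringed hole at (252,170), and the fingers are clear of it. Next I check its height and move over the plate.

```bash
python3 -m crank '[[[6,-2,3.4,0.3,0,0,0],[6,-2,3.4,0,0,0,0],[6,-2,3.4,0,0,0,0],[6,-2,3.3,0,0,0,0],[6,-1.9,3.3,0,0,0,0],[6,0,0,0,0,0,0],[6,0,0,0,0,0,0]]]' 60
python3 - <<'E'
from h import *
o,im,d,p=cam('wrist'); W=wcloud(o,d,p)
print(o['position'])
b=(abs(W[...,0]-.592)<.03)&(abs(W[...,1]+.068)<.03)&(W[...,2]>.05)&(W[...,2]<.15); P=W[b]; print('ring',len(P),P[:,2].max().round(4) if len(P) else '')
b=(abs(W[...,0]-.489)<.07)&(abs(W[...,1]-.129)<.07)&(W[...,2]>.055)&(W[...,2]<.095); P=W[b]; q=cv2.minAreaRect((P[:,:2]*1000).astype(np.float32)); print('plate',len(P),q,P[:,2].max())
for y in [.09,.1,.11,.13,.15]:
    k=P[abs(P[:,1]-y)<.003]; print(y,len(k),np.percentile(k[:,0],[3,50,97]).round(4) if len(k) else '')
b=(abs(W[...,0]-.489)<.07)&(abs(W[...,1]-.129)<.07)&(W[...,2]>.034)&(W[...,2]<.046); P=W[b]; print('stand',cv2.minAreaRect((P[:,:2]*1000).astype(np.float32)))
cv2.imwrite('pics/w4.png',im[:,:,::-1])
E
```

```text
clock: 10.12
position: [0.4923, 0.1002, 0.1994]
ee_rot: [0.647, 0.763, -0.0, -0.0]
ft_force: [-0.2, -0.1, 0.3]
grip_width: 0.699
grasp_force: 0.0
[0.49231012 0.10020004 0.19942078]
ring 365 0.0997
plate 896 ((491.2845764160156, 128.789794921875), (8.544210433959961, 89.60215759277344), 9.407464027404785) 0.08234629148120554
0.09 54 [0.4933 0.4973 0.5011]
0.1 58 [0.4916 0.4955 0.4995]
0.11 58 [0.4901 0.4939 0.4977]
0.13 58 [0.4867 0.4906 0.4942]
0.15 63 [0.4833 0.4871 0.4908]
stand ((490.6864013671875, 128.40145874023438), (50.52771759033203, 103.19873809814453), 9.744391441345215)
```

View pics/w4.png

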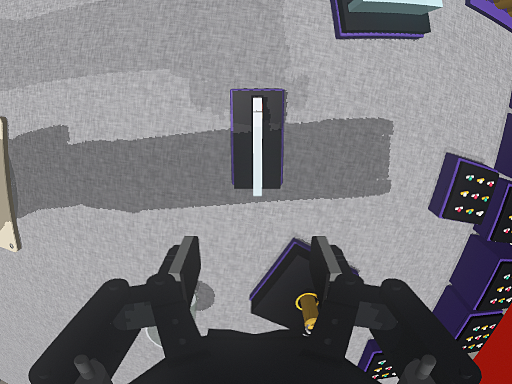

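The price plate stands at (257,145), its notch mark at the far end (257,108), and its clear end points towards the gripper. The post is still in place at (308,315). I check its seating from the other cameras.

```bash
python3 - <<'E'
from h import *
for n in ['top','scene']:
    o,im,d,p=cam(n); W=cloud(d,p)
    b=(abs(W[...,0]-.592)<.025)&(abs(W[...,1]+.068)<.025)&(W[...,2]>.055)&(W[...,2]<.15); P=W[b]
    if len(P): print(n,len(P),P[:,2].max().round(4),P.min(0).round(4),P.max(0).round(4),np.percentile(P[:,2],[50,90,97]).round(4))
E
```

```text
top 63 0.1102 [ 0.581  -0.0747  0.0577] [ 0.6002 -0.0574  0.1102] [0.0859 0.1054 0.1081]
scene 69 0.1069 [ 0.5815 -0.0742  0.0557] [ 0.6002 -0.0577  0.1069] [0.0802 0.0965 0.1062]
```

The ring top sits at 0.108, so the post is fully seated. Next I grip the plate.

```bash
python3 -m crank '[[[5,0.25,0,-4,0,0,0],[5,0,0,-4,0,0,0],[5,0,0,-3.5,0,0,0],[5,0,0,-2,0,0,0],[5,0,0,-1.3,0,0,0],[5,0,0,-0.5,0,0,0],[3,0,0,0,0,0,0],[2,0,0,0,0,0,0],[0.2,0,0,0,0,0,0],[0.2,0,0,0,0,0,0],[0.2,0,0,0,0,0,0],[0.2,0,0,0,0,0,0],[0.2,0,0,0,0,0,0],[0.2,0,0,0,0,0,0]]]' 60
```

```text
clock: 12.02
position: [0.4954, 0.101, 0.0475]
ee_rot: [0.646, 0.763, 0.001, 0.0]
ft_force: [-1.4, 0.0, 5.9]
grip_width: 0.085
grasp_force: 59.1
```

```bash
python3 -m crank '[[[0.2,0,0,1,0,0,0],[0.2,0,0,2,0,0,0],[0.2,0,0,4,0,0,0],[0.2,0,0,5,0,0,0],[0.2,0,0,4,0,0,0],[0.2,0,0,1,0,0,0],[0.2,0,0,0,0,0,0],[0.2,0,0,0,0,0,0],[0.2,0,0,0,0,0,0]]]' 60
python3 -m crank '[[[0.2,1.3,-2.45,0,0.93,-5.55,0],[0.2,1.3,-2.45,0,0.93,-5.55,0],[0.2,1.3,-2.45,0,0.93,-5.55,0],[0.2,1.3,-2.45,0,0.93,-5.55,0],[0.2,1.3,-2.45,0,0.93,-5.55,0],[0.2,1.3,-2.45,0,0.93,-5.55,0],[0.2,1.3,-2.45,0,0.93,-5.55,0],[0.2,1.3,-2.45,0,0.93,-5.55,0],[0.2,0,0,0,0,0,0],[0.2,0,0,0,0,0,0]]]'
python3 - <<'E'
from h import *
o=manip.get_obs(); print(R.from_quat(o['ee_rot']).as_matrix().round(3).tolist(),o['joint_pos'].round(2))
o,im,d,p=cam('scene'); cv2.imwrite('pics/s5.png',cv2.resize(im[100:290,130:384,::-1],None,fx=3,fy=3,interpolation=cv2.INTER_CUBIC))
E
```

```text
clock: 13.15
position: [0.4943, 0.1006, 0.2157]
ee_rot: [0.647, 0.763, -0.001, -0.0]
ft_force: [-0.6, -0.1, -0.6]
grip_width: 0.085
grasp_force: 58.4
clock: 14.4
position: [0.5987, -0.0944, 0.2166]
ee_rot: [0.597, 0.705, 0.292, 0.247]
ft_force: [-0.4, 0.0, -0.8]
grip_width: 0.082
grasp_force: 58.5
[[-0.165, 0.698, 0.697], [0.986, 0.116, 0.117], [0.001, 0.706, -0.708]] [-0.91 -0.36  1.04  2.23  0.12  0.35  0.28]
```

View pics/s5.png

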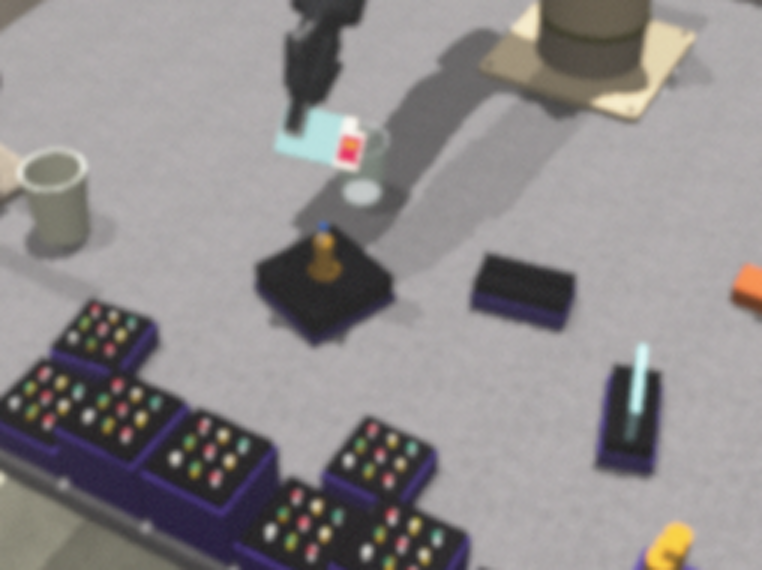

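The plate is held tilted over the block with its crimson label at (348,150) facing up. The post is upright at (323,255). I lower it a little.

```bash
python3 -m crank '[[[0.2,0.1,0,-1,0,0,0],[0.2,0.1,0,-1,0,0,0],[0.2,0,0,-1,0,0,0],[0.2,0,0,-0.8,0,0,0],[0.2,0,0,0,0,0,0],[0.2,0,0,0,0,0,0],[0.2,0,0,0,0,0,0],[0.2,0,0,0,0,0,0]]]'
python3 - <<'E'
from h import *
o=manip.get_obs(); M=R.from_quat(o['ee_rot']).as_matrix(); print(M.round(3).tolist(),o['joint_pos'].round(2),abs(o['joint_velocities']).max().round(4)); print('centre est',(o['position']+M@[.028,0,-.0075]).round(4))
o,im,d,p=cam('scene'); W=cloud(d,p); c=im.astype(int); r=(c[...,0]>c[...,1]+90)&(abs(W[...,0]-.59)<.12)&(abs(W[...,1]+.04)<.1)&(W[...,2]>.12); print('label',r.sum(),np.median(W[r],0).round(4))
b=(abs(W[...,0]-.592)<.025)&(abs(W[...,1]+.068)<.025)&(W[...,2]>.055)&(W[...,2]<.125); print('ringtop',W[b][:,2].max())
cv2.imwrite('pics/s6.png',cv2.resize(im[100:230,190:310,::-1],None,fx=4.5,fy=4.5,interpolation=cv2.INTER_CUBIC))
E
```

```text
clock: 15.45
position: [0.601, -0.0953, 0.1791]
ee_rot: [0.597, 0.705, 0.292, 0.247]
ft_force: [0.4, 0.8, -0.2]
grip_width: 0.084
grasp_force: 58.5
[[-0.164, 0.697, 0.698], [0.986, 0.116, 0.117], [0.001, 0.708, -0.707]] [-1.06 -0.34  1.21  2.27  0.1   0.26  0.33] 0.0046
centre est [ 0.5911 -0.0685  0.1844]
label 37 [ 0.5903 -0.0344  0.1831]
ringtop 0.10978002964867728
```

View pics/s6.png

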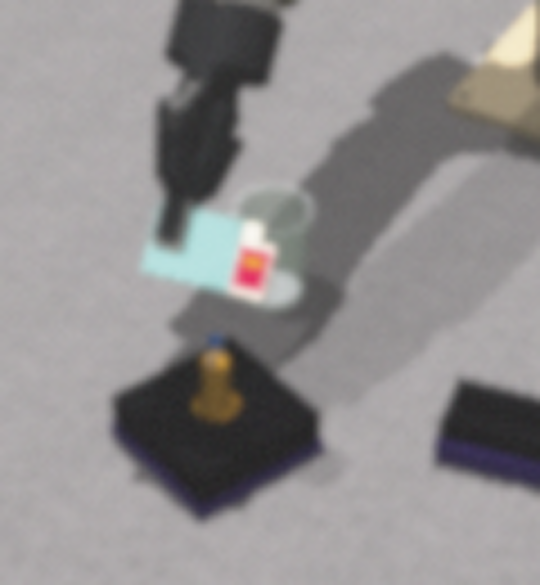

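The label measures (0.590, -0.034, 0.183), which puts the plate centre over the hole at z of about 0.184, clear of the ring. The post is upright at (215,385).

```bash
python3 -c "
from workcell import job
print(job.hand_in())"
```

```text
the job is handed in; nothing more can be done
None
```

The job is handed in at about 15.5 s of the 54 s: the ring post is fully down in the viewing block and let go, and the price plate is held by its clear end about 5 cm above the ring, label up and tilted 45°; no verdict came back.

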